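Index a dish imager's turntable and clamp it

TASK

Bring the petri dish (the clear one with amber jelly, not the white tile) under the reading head of the dish imager: pull the turntable's black bar knob up to unlock it, turn it until the dish is centred under the head, and push the knob fully back down so that it locks there. Then throw the orange cam lever over, towards the front, until it snaps down into its clamped position. Leave the dish and the white tile lying in their seats, and let go of everything.

Things in the scene. Friction and masses are not known exactly. Their poses are not given: they have to be found in the camera images.
- imager: Dish imager: grey base 30 mm high, fixed. Origin on the worktop under the turntable's axis; x points from its front to the reading head at the back, z up. Base spans x -110..140, y -145..109 mm. Aluminium turntable 208 mm across, its top 38 mm above the worktop. The white head overhangs it at x 33..139, y -35..35 mm, underside 60, top 76 mm above the worktop.
- read_point (a point): Point under the centre of the reading head, 56 mm from the turntable's axis along the imager's +x, 45 mm above the worktop: the dish's centre belongs below or at it, seen from above.
- dish: Petri dish 61 mm across, 15 mm high, clear with amber jelly, loose in one of the turntable's two seats (low black rings, 1 to 2 mm of play, centres 56 mm from the axis). Which seat varies: +75 degrees (counter-clockwise from the head) or -75 degrees. Origin: centre of its underside.
- white_tile: White round reference tile 60 mm across, 12 mm high, loose in the other seat. Origin: centre of its underside.
- turntable (a joint): Angle of turntable and knob, rad, counter-clockwise from above positive; about 0 at the start, range +/-1.48. Locked with the knob down at 0 or +/-1.309 (75 degrees), with +/-0.04 of play. With the knob up it turns easily (0.04 N m of friction) and stays where it is left.
- knob (a joint): How far the knob is pulled up, m: 0 fully down (locked), 0.016 fully up. Above 0.012 the turntable turns freely; the knob stays where it is left (friction 3 N). It can only be pushed fully down within about 0.1 rad of a locking position, where its rounded pin centres itself.
- knob_grip (a point): Centre of the black bar knob on the turntable's axis, 112 mm above the worktop while down; turns and rises with it. The bar is 66 mm long along the point's x, 18 mm wide along its y, 30 mm high, on a red stem 17 mm across in a 26 mm hub whose top is 74 mm above the worktop. At the start the bar points to the reading head.
- clamp (a joint): Angle of the cam lever, rad: 0 open (as at the start; the handle leans 20 degrees past upright, away from the front), 1.658 clamped (the handle points to the front, 15 degrees above level). A spring holds it at either end and snaps it over past the dead centre at 0.83; 5 to 8 N at the handle passes it.
- clamp_pivot (a point): Pivot of the cam lever, on the imager's right side (x 30, y -128 mm in the imager's frame, 58 mm above the worktop). The axis runs along the imager's y. The handle goes over the top from the back towards the front (the imager's -x).
- clamp_handle (a point): Middle of the orange grip of the lever, 65 mm from the pivot; the grip is 18 mm thick, round, and ends 91 mm from the pivot.
Not all that is in view belongs to the job. Leave any blue look-alike of the dish alone.

How it is judged:
By the outcome, as a careful person would: the job done as asked, in the order asked, and still so for the second after the job is handed in, with the robot touching nothing.
It also fails if it takes over 53 s, if anything falls off the work surface, if the arm or the gripper's body presses on something with over 40 N, if the wrist force passes 120 N, or if a joint passes its speed limit or range.

ROBOT

A 7-joint arm with a two-finger parallel gripper is mounted at the origin on a cart in front of the work surface, level with it; the furniture and walls round the work are solid. World frame = base frame: x ahead of the robot, y to its left, z up, the work surface at z = 0. Lengths are in m, angles in degrees, forces in N, time in s.
With the tool pointing down it reaches from about 0.425 to 0.875 m from the base axis. Payload 4.7 kg.
Tool frame: the origin (TCP) lies at the very end of the fingers, on their centre line; the grasp point (between the pads) lies 19 mm behind it; z points along the fingers, y is the direction in which the jaws open and shut (so a half turn about z gives the same grasp; the last joint's range is limited). The gripper opens to 87 mm and grips with 3 to 60 N. Pads are 19 mm wide; open, the fingers measure 117 mm over their backs; the gripper's body (75 mm by 190 mm) begins 51 mm behind the grasp point.
Start: joints at [66.698, 18.392, -4.016, 83.108, 1.295, 78.541, -3.26], TCP at [0.266, -0.593, 0.223] pointing down, gripper open.
Joint ranges: [-163.93, 163.93], [-17.29, 119.83], [-79.2, 71.16], [3.27, 140.29], [-89.18, 269.18], [5.43, 117.66], [-154.24, 154.24]. Speed limits (degrees/s): [147.25, 147.25, 180, 180, 180, 180, 180].

INTERFACE

Orientations are given as [roll, pitch, yaw] about the fixed x, y, z axes, in that order (R = Rz(yaw) Ry(pitch) Rx(roll)).
In Python, from cell import monitor, read_camera, camera_info, env, look_for gives the robot as it stands.
- The arm moves only by the tool servo_tool, never from a script. Its argument "commands" is one flat list of numbers, 6 for each row, row after row: the shift along the tool's x, y, z in mm, then the turn, a rotation vector about the tool's x, y, z in degrees. A call has 1 to 10 rows; each row shifts and turns the commanded pose from where the row before left it, along the tool's axes as they then stand; what a row does not reach is not made up. A row lasts 1/10 s, in which the tool goes at most 50 mm and 8.59 degrees, less where a joint would pass 70% of its speed; a pose out of reach is approached as far as the arm can. A call is refused whole if a number of a shift passes 50 or a number of a turn 8.59, either way. A call with a gripper value outside its range is refused whole. "jaw" is the finger opening in mm, from 0 to 87, set as the call begins (left out, the last holds). The fingers move at their own pace and stop on an object; "newtons" is the grip in N (left out, the last holds). Time passes only in rows, so rows that do not move let the fingers close. It gives the time, the measured TCP pose, the force and the opening at its end, in the units of the state.
- monitor.get_obs(): the state, without advancing time (a new reading comes with each control period).
- read_camera(name): name is "scene" or "top" or "wrist"; returns (picture, depth): 420x560x3 uint8, red, green, blue; 420x560 float32, m along the optical axis (not along the pixel's ray), 0 where there is no reading.
- camera_info(name): a dict with "camera_matrix" (3x3 intrinsics, pixels), "R" (3x3) and "t" (3): a world point X has camera coordinates R X + t; the wrist camera has in their place "T_tool_cam" (4x4, takes a point from camera to tool coordinates, whose origin is the TCP and whose axes are the flange's). Camera axes: x right, y down, z forward; pixel columns grow to the right and rows downward; lengths in m; the calibration is good to about 2 mm. A picture is of the moment at which its call begins: read the wrist's pose just before it. camera_info takes no time and is no camera call.
- env.sign_off(): hands the job in, once; it reports no verdict.
Trained networks look in the newest picture that a camera, given by its name, has taken for a name from the list of things; names that differ only in an ending like _2 or _b are one class to them, and where a whole thing is asked for, a point or a joint stands for the part that bears it (a point fixed in the world has none). Each returns a list of dicts, best first, with "conf" (0 to 1); they miss things now and then, are a little off and sometimes report something else, mostly with a low value. They report only what shows in the picture. A call takes as long as a camera call. They do not tell look-alikes from the thing itself.
- look_for(camera, label): "box" ([left, top, width, height] in pixels, round what is visible of it).
The state is a dict: "time_s": time; "qpos": joint angles; "joint_velocities": joint speeds; "effort": joint torques, N m; "tool_pos": TCP position; "tool_rot": TCP orientation; "force": force on the tool from outside, world axes, zero at the start; "wrist_torque": the same for the moment, N m; "grip_width": finger opening in m.
Only numpy, scipy, OpenCV 4.12 (cv2) and the standard library are available. Lean on these libraries where they do the work, as an engineer would, in place of code of your own. Each camera call takes 0.05 s, during which the arm holds its last target.

## Working session

There is one attempt and no reset: what is moved stays moved. The work goes in short steps, Python scripts to look and compute and a tool call to move; the robot and the scene stay as the last step left them, time stands still between calls to the robot, and variables do not carry over. Pictures are saved under pics/ and viewed, and the job is handed in when it is done.

Besides the shell and the picture viewer there is one more tool, called after ">>>" as name(argument=value, ...) on one line, values as JSON. servo_tool: Moves the arm, as the interface text tells. Its arguments: {"type":"object","properties":{"commands":{"type":"array","items":{"type":"number"}},"jaw":{"type":"number"},"newtons":{"type":"number"}},"required":["commands"]}

```bash
ls; mkdir -p pics
cat > h.py <<'E'
import numpy as np, cv2, json
from scipy.spatial.transform import Rotation as R
from cell import monitor, read_camera, camera_info, env, look_for
def save(name,fn):
    p,d=read_camera(name); cv2.imwrite('pics/'+fn,cv2.cvtColor(p,cv2.COLOR_RGB2BGR)); return p,d
def cloud(name,d,obs=None):
    ci=camera_info(name);K=np.array(ci['camera_matrix'])
    v,u=np.mgrid[0:d.shape[0],0:d.shape[1]]
    P=np.stack([(u-K[0,2])/K[0,0]*d,(v-K[1,2])/K[1,1]*d,d],-1)
    if 'R' in ci: return (P-np.array(ci['t']))@np.array(ci['R'])
    T=np.array(ci['T_tool_cam']); P=P@T[:3,:3].T+T[:3,3]
    Rt=R.from_euler('xyz',obs['tool_rot'],degrees=True).as_matrix()
    return P@Rt.T+np.array(obs['tool_pos'])
E
python3 - <<'E'
from h import *
o=monitor.get_obs();print(o)
for n in ['scene','top']:
    p,d=save(n,n+'0.png'); P=cloud(n,d); np.savez('/tmp/'+n+'.npz',p=p,d=d,P=P)
    print(n,{k:np.round(v,3).tolist() for k,v in camera_info(n).items() if k in('R','t','camera_matrix')})
    for l in ['imager','dish','white_tile','knob_grip','clamp_handle']:
        r=look_for(n,l)
        for b in r[:2]:
            x,y,w,h=b['box']; print(n,l,np.round(b['box']),round(b['conf'],2),np.round(P[int(y+h/2),int(x+w/2)],3))
E
```

```text
pics
{'time_s': 0.0, 'qpos': array([66.69755297, 18.43880072, -4.01570453, 83.17443495,  1.29520953,
       78.54051912, -3.26062775]), 'joint_velocities': array([ 0.03867081, -0.05522523, -0.02664809,  0.00317657, -0.01386996,
       -0.00018495,  0.05947309]), 'effort': array([ 1.01428188e-03, -4.91284454e+01, -4.03661672e-01, -3.12524450e+01,
       -6.42792019e-02,  4.37740353e-02,  1.53005735e-04]), 'tool_pos': array([ 0.26525144, -0.592814  ,  0.22146856]), 'tool_rot': array([-1.79891500e+02,  5.87867150e-03,  2.41117702e+01]), 'force': array([-0.41493147, -0.18957766,  0.39261002]), 'wrist_torque': array([-0.00041714,  0.03112734, -0.00234417]), 'grip_width': 0.08666476042350522}
scene {'camera_matrix': [[385.611, 0.0, 286.082], [0.0, 385.611, 212.507], [0.0, 0.0, 1.0]], 'R': [[-0.52, -0.854, -0.009], [-0.498, 0.311, -0.809], [0.694, -0.417, -0.587]], 't': [0.313, 0.323, 0.563]}
scene imager [285. 170.  20.  45.] 0.66 [ 0.588 -0.018  0.091]
scene imager [195. 165. 140. 125.] 0.58 [0.56  0.082 0.044]
scene dish [359. 237.  25.  24.] 0.79 [ 0.402 -0.105  0.009]
scene dish [215. 227.  29.  17.] 0.7 [0.577 0.165 0.045]
scene white_tile [266. 213.  22.  18.] 0.59 [0.556 0.055 0.051]
scene knob_grip [245. 195.  20.  29.] 0.56 [0.534 0.119 0.125]
scene clamp_handle [282. 171.  23.  42.] 0.59 [ 0.708 -0.087  0.002]
top {'camera_matrix': [[416.665, 0.0, 271.656], [0.0, 416.665, 206.348], [0.0, 0.0, 1.0]], 'R': [[-0.028, -0.999, -0.026], [-0.99, 0.031, -0.137], [0.138, 0.022, -0.99]], 't': [0.067, 0.53, 0.859]}
top imager [191. 128. 121. 120.] 0.67 [0.572 0.092 0.039]
top dish [331. 253.  25.  28.] 0.94 [ 0.398 -0.1    0.004]
top dish [206. 172.  23.  28.] 0.77 [0.581 0.165 0.042]
top white_tile [256. 174.  29.  27.] 0.75 [0.569 0.055 0.05 ]
top knob_grip [233. 173.  13.  36.] 0.85 [0.553 0.111 0.129]
top knob_grip [196. 150.  97.  91.] 0.41 [0.541 0.102 0.125]
```

Run:
```python
import cv2
a=cv2.imread('pics/scene0.png');b=cv2.imread('pics/top0.png')
cv2.imwrite('pics/a1.png',cv2.resize(a[130:330,150:430],None,fx=2.8,fy=2.8,interpolation=cv2.INTER_CUBIC))
cv2.imwrite('pics/b1.png',cv2.resize(b[90:300,150:430],None,fx=2.8,fy=2.8,interpolation=cv2.INTER_CUBIC))
```

```text
(no output)
```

View pics/a1.png

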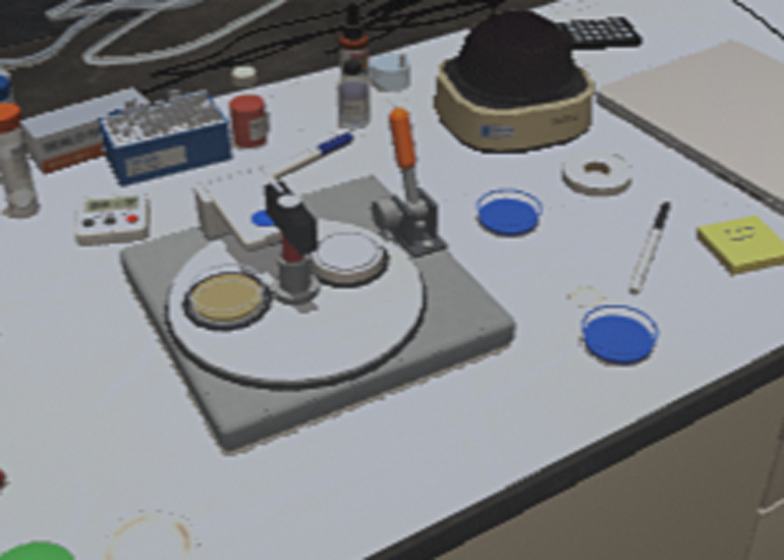

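View pics/b1.png

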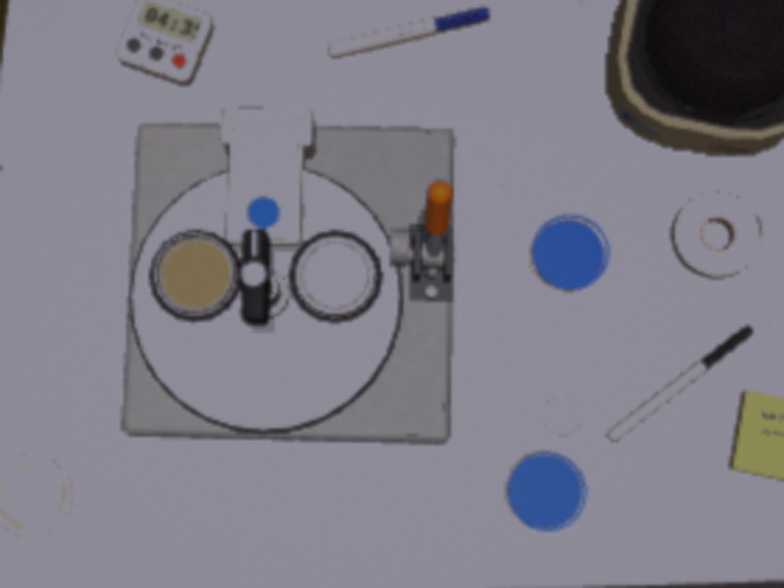

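View pics/scene0.png

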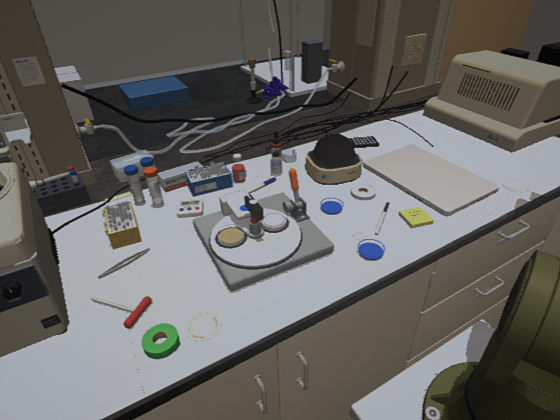

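The amber dish is at crop (195,275), left of the knob, so it sits in the +75° seat and the table has to turn about −75°. The white tile is on the right, the lever stands upright at (438,205), and the two blue look-alikes lie off to the right. Next I'll work out the imager's pose.

Run:
```python
from h import *
for n in ['top','scene']:
    z=np.load(f'/tmp/{n}.npz');P=z['P'];p=z['p'].astype(int)
    X=P[...,0];Y=P[...,1];Z=P[...,2]
    reg=(X>.35)&(X<.75)&(Y>-.1)&(Y<.3)&(z['d']>0)
    m=reg&(Z>.018)&(Z<.05)
    k=cv2.morphologyEx(m.astype(np.uint8),cv2.MORPH_OPEN,np.ones((3,3)))
    nl,lab,st,c=cv2.connectedComponentsWithStats(k); i=1+np.argmax(st[1:,4])
    pts=P[lab==i][:,:2].astype(np.float32)
    print(n,'rect',cv2.minAreaRect(pts),len(pts), 'table z',np.median(Z[reg&(Z<.015)]), 'baseZ',np.histogram(Z[lab==i],bins=np.arange(.018,.052,.002))[0])
    br=p.sum(-1)
    mk=reg&(Z>.108)&(br<200)
    q=P[mk]; print('knob',len(q),q.mean(0).round(4),q.min(0).round(4),q.max(0).round(4),cv2.minAreaRect(q[:,:2].astype(np.float32)))
    hd=reg&(Z>.066)&(Z<.09)&(br>350); q=P[hd]; print('head',len(q),cv2.minAreaRect(q[:,:2].astype(np.float32)) if len(q)>4 else '',np.median(q[:,2]))
    og=(p[...,0]>150)&(p[...,1]<130)&(p[...,2]<80)&reg&(Z>.05); q=P[og]; print('orange',len(q),q.mean(0).round(4),q.min(0).round(4),q.max(0).round(4)) if len(q) else 0
```

```text
top rect ((0.5720833539962769, 0.09115642309188843), (0.2538805305957794, 0.25062933564186096), 86.86421203613281) 10163 table z 0.000381116097682121 baseZ [   2   10   31  179  831 2021 1368  360  762 2095 1450  408  296  223
   76   51]
knob 309 [0.5651 0.074  0.1244] [ 0.5245 -0.029   0.1082] [0.6053 0.118  0.1408] ((0.5652627944946289, 0.044430922716856), (0.0652935728430748, 0.1538659632205963), 6.971096038818359)
head 1202 ((0.6216830611228943, 0.0845261961221695), (0.1783694326877594, 0.11010033637285233), 36.74012756347656) 0.07494954005492484
scene rect ((0.5703679323196411, 0.08997606486082077), (0.25504860281944275, 0.2522933781147003), 87.053466796875) 6668 table z 0.0013859977252968793 baseZ [  80   83   89  144  180  861 1365  294  111  897 1677  309  146  273
  108   51]
knob 197 [0.5461 0.1111 0.1209] [ 0.5225 -0.0151  0.1081] [0.6066 0.1191 0.1375] ((0.5845778584480286, 0.06345731765031815), (0.05781460180878639, 0.1558731496334076), 32.770423889160156)
head 476 ((0.6283944249153137, 0.05104627460241318), (0.13796180486679077, 0.16691049933433533), 2.6661078929901123) 0.07601999854323038
orange 23 [ 0.6021 -0.0198  0.1355] [ 0.5885 -0.0263  0.1033] [ 0.611  -0.015   0.1453]
```

```bash
cat >> h.py <<'E'
def plan(tp,trot,n,p0=None,r0=None,dec=0):
    o=monitor.get_obs()
    p=np.array(o['tool_pos'] if p0 is None else p0,float)*1000; r=R.from_euler('xyz',o['tool_rot'] if r0 is None else r0,degrees=True)
    tp=np.array(tp,float)*1000; rt=R.from_euler('xyz',trot,degrees=True)
    s=(r.inv()*rt).as_rotvec(degrees=True)
    ps=p.copy(); rows=[]
    for i in range(n):
        goal=ps+(tp-ps)*(i+1)/n
        d=np.round(r.inv().apply(goal-p),dec)+0.
        gr=R.from_euler('xyz',o['tool_rot'] if r0 is None else r0,degrees=True)*R.from_rotvec(s*(i+1)/n,degrees=True)
        w=np.round((r.inv()*gr).as_rotvec(degrees=True),1)+0.
        p=p+r.apply(d); r=r*R.from_rotvec(w,degrees=True)
        rows.append(list(d)+list(w))
    for k in range(0,n,10): print([float(f'{v:g}') for row in rows[k:k+10] for v in row])
    print('end',p.round(1),r.as_euler('xyz',degrees=True).round(2))
E
python3 - <<'E'
from h import *
print(np.round(camera_info('wrist')['T_tool_cam'],3))
th=-3.05; print(plan([.557,.109,.222],[180,0,180+th],20,[.266,-.593,.223],[180,0,24.11]))
E
```

```text
[[ 0.001 -0.956 -0.292  0.08 ]
 [ 1.     0.001  0.001  0.001]
 [-0.    -0.292  0.956 -0.163]
 [ 0.     0.     0.     1.   ]]
[28.0, -26.0, 0.0, 0.0, 0.0, -7.6, 30.0, -22.0, 0.0, 0.0, 0.0, -7.7, 34.0, -18.0, 0.0, 0.0, 0.0, -7.6, 36.0, -13.0, 0.0, 0.0, 0.0, -7.7, 37.0, -9.0, 0.0, 0.0, 0.0, -7.6, 38.0, -3.0, 0.0, 0.0, 0.0, -7.7, 38.0, 1.0, 0.0, 0.0, 0.0, -7.6, 37.0, 7.0, 0.0, 0.0, 0.0, -7.6, 36.0, 11.0, 0.0, 0.0, 0.0, -7.7, 34.0, 17.0, 0.0, 0.0, 0.0, -7.6]
[32.0, 21.0, 1.0, 0.0, 0.0, -7.7, 29.0, 24.0, 0.0, 0.0, 0.0, -7.6, 25.0, 29.0, 0.0, 0.0, 0.0, -7.6, 22.0, 31.0, 0.0, 0.0, 0.0, -7.7, 17.0, 34.0, 0.0, 0.0, 0.0, -7.6, 12.0, 36.0, 0.0, 0.0, 0.0, -7.7, 7.0, 37.0, 0.0, 0.0, 0.0, -7.6, 2.0, 38.0, 0.0, 0.0, 0.0, -7.7, -3.0, 38.0, 0.0, 0.0, 0.0, -7.6, -7.0, 38.0, 0.0, 0.0, 0.0, -7.6]
end [556.6 109.5 222. ] [-180.      0.    176.91]
None
```

>>> servo_tool(commands=[28, -26, 0, 0, 0, -7.6, 30, -22, 0, 0, 0, -7.7, 34, -18, 0, 0, 0, -7.6, 36, -13, 0, 0, 0, -7.7, 37, -9, 0, 0, 0, -7.6, 38, -3, 0, 0, 0, -7.7, 38, 1, 0, 0, 0, -7.6, 37, 7, 0, 0, 0, -7.6, 36, 11, 0, 0, 0, -7.7, 34, 17, 0, 0, 0, -7.6])

```text
time_s: 1.6
tool_pos: [0.4115, -0.2414, 0.2229]
tool_rot: [180.0, 0.1, 100.8]
force: [1.3, -0.2, -0.6]
grip_width: 0.0871
```

>>> servo_tool(commands=[32, 21, 1, 0, 0, -7.7, 29, 24, 0, 0, 0, -7.6, 25, 29, 0, 0, 0, -7.6, 22, 31, 0, 0, 0, -7.7, 17, 34, 0, 0, 0, -7.6, 12, 36, 0, 0, 0, -7.7, 7, 37, 0, 0, 0, -7.6, 2, 38, 0, 0, 0, -7.7, -3, 38, 0, 0, 0, -7.6, -7, 38, 0, 0, 0, -7.6])

```text
time_s: 2.6
tool_pos: [0.5568, 0.1103, 0.2218]
tool_rot: [-180.0, 0.0, 177.2]
force: [-0.2, -0.4, -0.3]
grip_width: 0.0867
```

>>> servo_tool(commands=[0, 0, 0, 0, 0, 0, 0, 0, 0, 0, 0, 0])

```text
time_s: 2.8
tool_pos: [0.556, 0.1101, 0.2214]
tool_rot: [180.0, -0.0, 177.0]
force: [-0.4, -2.0, 0.1]
grip_width: 0.0871
```

Run:
```python
from h import *
o=monitor.get_obs();print(o['time_s'],o['tool_pos'],o['tool_rot'],o['qpos'].round(1),o['force'])
p,d=save('wrist','w1.png');P=cloud('wrist',d,o);np.savez('/tmp/w1.npz',p=p,d=d,P=P)
print(look_for('wrist','knob_grip')[:2])
X,Y,Z=P[...,0],P[...,1],P[...,2]; m=(Z>.105)&(Z<.14)&(p.astype(int).sum(-1)<250)&(d>0)&(abs(X-.557)<.05)&(abs(Y-.109)<.04)
q=P[m]; print(len(q),q.mean(0),q.min(0),q.max(0)); t=q[q[:,2]>np.percentile(q[:,2],98)-.006]; print(cv2.minAreaRect(t[:,:2].astype(np.float32)),np.median(t[:,2]))
```

```text
2.8 [0.55599244 0.1101361  0.2213806 ] [ 1.79987745e+02 -2.94589450e-02  1.76994723e+02] [ 26.5  12.8 -46.3  94.    9.5  77.2  65.8] [-0.35129059 -1.97326714  0.07043207]
[{'box': [266.6, 172.2, 22.2, 73.3], 'conf': 0.62}]
964 [0.55152806 0.10836792 0.12617013] [0.52504537 0.09862322 0.10615157] [0.59056972 0.11797831 0.13008117]
((0.5577966570854187, 0.1077590212225914), (0.017339812591671944, 0.065179243683815), 87.42692565917969) 0.12711959228573783
```

View pics/w1.png

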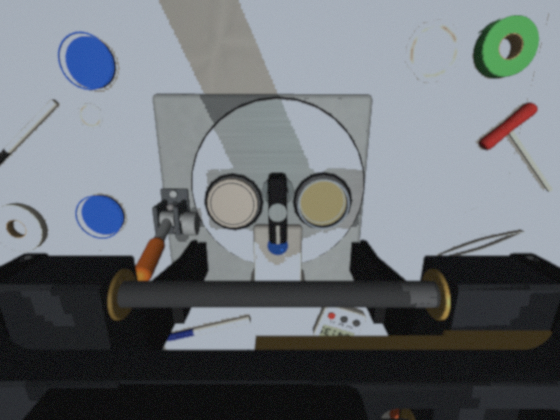

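The bar knob shows at about (277,210) in the wrist picture, pointing at the head, with the amber dish at (322,200) in the +75° seat. The measured knob centre is (0.5578, 0.1078). I'll lower onto it and grip.

>>> servo_tool(commands=[-0.5, -0.5, 30, 0, 0, 0, -0.5, -0.5, 30, 0, 0, 0, -0.5, -0.5, 25, 0, 0, 0, 0, -0.5, 20, 0, 0, 0, 0, 0, 13, 0, 0, 0, 0, 0, 10, 0, 0, 0, 0, 0, 0, 0, 0, 0])

```text
time_s: 3.6
tool_pos: [0.5569, 0.1062, 0.0927]
tool_rot: [-180.0, -0.1, 176.8]
force: [0.5, -0.1, 0.5]
grip_width: 0.0869
```

>>> servo_tool(commands=[0, 0, 0, 0, 0, 0, 0, 0, 0, 0, 0, 0, 0, 0, 0, 0, 0, 0, 0, 0, 0, 0, 0, 0, 0, 0, 0, 0, 0, 0, 0, 0, 0, 0, 0, 0, 0, 0, 0, 0, 0, 0, 0, 0, 0, 0, 0, 0], jaw=0, newtons=30)

```text
time_s: 4.4
tool_pos: [0.5575, 0.1071, 0.0935]
tool_rot: [-180.0, -0.0, 176.9]
force: [0.4, 0.6, 0.4]
grip_width: 0.0309
```

>>> servo_tool(commands=[0, 0, 0, 0, 0, 0, 0, 0, 0, 0, 0, 0, 0, 0, 0, 0, 0, 0, 0, 0, 0, 0, 0, 0])

```text
time_s: 4.8
tool_pos: [0.5576, 0.1087, 0.0935]
tool_rot: [179.9, 0.0, 177.0]
force: [1.7, 6.4, -2.3]
grip_width: 0.018
```

>>> servo_tool(commands=[0, 1, 0, 0, 0, 0, 0, 0.5, -3, 0, 0, 0, 0, 0, -4, 0, 0, 0, 0, 0, -4, 0, 0, 0, 0, 0, -4, 0, 0, 0, 0, 0, 0, 0, 0, 0, 0, 0, 0, 0, 0, 0])

```text
time_s: 5.5
tool_pos: [0.5576, 0.1088, 0.1094]
tool_rot: [-180.0, 0.0, 176.9]
force: [-0.5, 2.9, 2.9]
grip_width: 0.0177
```

>>> servo_tool(commands=[0, 0, 0, 0, 0, 1, 0, 0, 0, 0, 0, 2, 0, 0, 0, 0, 0, 3, 0, 0, 0, 0, 0, 3, 0, 0, 0, 0, 0, 3, 0, 0, 0, 0, 0, 3, 0, 0, 0, 0, 0, 3, 0, 0, 0, 0, 0, 3, 0, 0, 0, 0, 0, 3, 0, 0, 0, 0, 0, 3])

```text
time_s: 6.5
tool_pos: [0.5577, 0.1091, 0.1089]
tool_rot: [180.0, 0.0, 149.8]
force: [-0.6, 5.0, 0.9]
grip_width: 0.0178
```

Run:
```python
from h import *
o=monitor.get_obs();print(o['time_s'],o['tool_pos'],o['tool_rot'],o['qpos'].round(1),o['force'],o['wrist_torque'])
p,d=save('top','t2.png')
cv2.imwrite('pics/t2c.png',cv2.cvtColor(cv2.resize(p[90:300,150:430],None,fx=2.8,fy=2.8,interpolation=cv2.INTER_CUBIC),cv2.COLOR_RGB2BGR))
```

```text
6.5 [0.55770772 0.10910228 0.10888335] [1.79970106e+02 9.86156904e-03 1.49767928e+02] [ 21.   17.6 -40.4 101.8  12.5  65.1  36.4] [-0.61950022  4.95470669  0.92301678] [ 0.95839064 -0.06723467  0.0267807 ]
```

View pics/t2c.png

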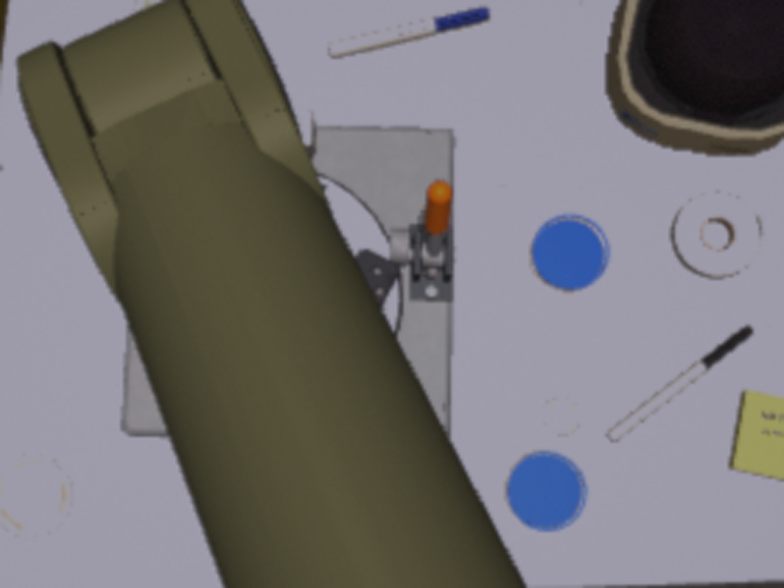

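The arm hides the turntable in this view; only the lever shows. The torque about z is tiny, which fits a freely turning table, so I'll keep turning.

>>> servo_tool(commands=[0, 0, 0, 0, 0, 3, 0, 0, 0, 0, 0, 3, 0, 0, 0, 0, 0, 3, 0, 0, 0, 0, 0, 3, 0, 0, 0, 0, 0, 3, 0, 0, 0, 0, 0, 3, 0, 0, 0, 0, 0, 3, 0, 0, 0, 0, 0, 3, 0, 0, 0, 0, 0, 3, 0, 0, 0, 0, 0, 3])

```text
time_s: 7.55
tool_pos: [0.5579, 0.1094, 0.1089]
tool_rot: [179.9, -0.0, 119.8]
force: [0.8, 4.3, 1.4]
grip_width: 0.0177
```

>>> servo_tool(commands=[0, 0, 0, 0, 0, 3, 0, 0, 0, 0, 0, 3, 0, 0, 0, 0, 0, 3, 0, 0, 0, 0, 0, 3, 0, 0, 0, 0, 0, 3, 0, 0, 0, 0, 0, 2, 0, 0, 0, 0, 0, 1, 0, 0, 0, 0, 0, 0, 0, 0, 0, 0, 0, 0])

```text
time_s: 8.45
tool_pos: [0.5581, 0.1094, 0.1089]
tool_rot: [179.9, -0.0, 101.9]
force: [1.5, 5.2, 0.4]
grip_width: 0.0176
```

Run:
```python
from h import *
o=monitor.get_obs();print(o['time_s'],o['tool_pos'],o['tool_rot'],o['qpos'].round(1),o['force'],o['wrist_torque'])
p,d=save('wrist','w3.png');P=cloud('wrist',d,o);np.savez('/tmp/w3.npz',p=p,d=d,P=P)
print(look_for('wrist','dish')[:2],look_for('wrist','white_tile')[:2],look_for('wrist','knob_grip')[:2])
p,d=save('scene','s3.png');np.savez('/tmp/s3.npz',p=p,d=d,P=cloud('scene',d))
```

```text
8.45 [0.55812937 0.10940879 0.10887093] [ 1.79912801e+02 -4.36988433e-02  1.01945684e+02] [ 15.1  16.3 -33.3 101.9   9.8  64.6  -9.4] [1.51177704 5.17073202 0.39712651] [ 1.1035453  -0.36871968 -0.07872348]
[{'box': [74.4, 330.6, 47.9, 18.4], 'conf': 0.66}, {'box': [307.3, 207.4, 61.4, 53.9], 'conf': 0.57}] [{'box': [172.8, 200.3, 77.8, 65.4], 'conf': 0.73}] [{'box': [260.8, 209.4, 39.8, 130.6], 'conf': 0.97}]
```

View pics/w3.png

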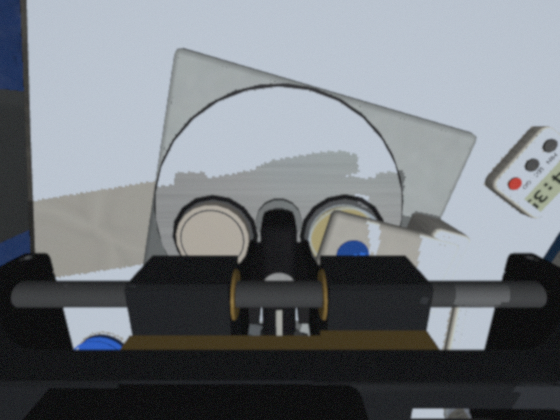

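View pics/s3.png

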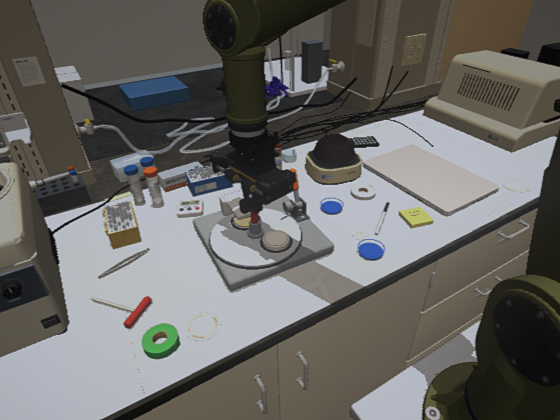

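The table has turned: the dish at (345,230) is now partly under the white head, and the tile at (212,237) is to the left front. I'll push the knob down.

>>> servo_tool(commands=[0, 0, 4, 0, 0, 0, 0, 0, 4, 0, 0, 0, 0, 0, 4, 0, 0, 0, 0, 0, 3, 0, 0, 0, 0, 0, 2, 0, 0, 0, 0, 0, 0, 0, 0, 0, 0, 0, 0, 0, 0, 0])

```text
time_s: 9.4
tool_pos: [0.5582, 0.1094, 0.0933]
tool_rot: [179.9, 0.0, 101.9]
force: [-2.9, 4.3, 10.9]
grip_width: 0.018
```

>>> servo_tool(commands=[0, 0, 1, 0, 0, 0, 0, 0, 1, 0, 0, 0, 0, 0, 0, 0, 0, 0, 0, 0, 0, 0, 0, 0])

```text
time_s: 9.8
tool_pos: [0.5584, 0.1094, 0.0933]
tool_rot: [179.9, 0.1, 101.9]
force: [-6.6, 2.6, 23.0]
grip_width: 0.0179
```

>>> servo_tool(commands=[0, 0, -1.5, 0, 0, 0, 0, 0, 0, 0, 0, 0, 0, 0, 0, 0, 0, 0, 0, 0, 0, 0, 0, 0, 0, 0, 0, 0, 0, 0, 0, 0, 0, 0, 0, 0], jaw=60)

```text
time_s: 10.4
tool_pos: [0.5574, 0.1084, 0.0907]
tool_rot: [-180.0, 0.0, 101.9]
force: [0.7, 0.5, 0.0]
grip_width: 0.056
```

>>> servo_tool(commands=[0, 0, -10, 0, 0, 0, 0, 0, -20, 0, 0, 0, 0, 0, -30, 0, 0, 0, 0, 0, -30, 0, 0, 0, 0, 0, -30, 0, 0, 0, 0, 0, -10, 0, 0, 0, 0, 0, 0, 0, 0, 0])

```text
time_s: 11.1
tool_pos: [0.5586, 0.109, 0.2231]
tool_rot: [179.8, 0.0, 101.9]
force: [0.4, 0.2, 0.1]
grip_width: 0.0603
```

Run:
```python
from h import *
o=monitor.get_obs();print(o['time_s'],o['tool_pos'],o['tool_rot'],o['qpos'].round(1),o['force'],o['wrist_torque'])
p,d=save('wrist','w4.png');P=cloud('wrist',d,o);np.savez('/tmp/w4.npz',p=p,d=d,P=P)
print(look_for('wrist','dish')[:2],look_for('wrist','white_tile')[:2],look_for('wrist','clamp_handle')[:2])
X,Y,Z=P[...,0],P[...,1],P[...,2]; m=(Z>.105)&(Z<.15)&(p.astype(int).sum(-1)<250)&(d>0)&(abs(X-.557)<.05)&(abs(Y-.109)<.05)
q=P[m]; t=q[q[:,2]>np.percentile(q[:,2],98)-.006]; print(cv2.minAreaRect(t[:,:2].astype(np.float32)),np.median(t[:,2]))
```

```text
11.1 [0.55862322 0.10898301 0.22307167] [1.79786832e+02 3.75720485e-02 1.01917573e+02] [ 16.4  10.9 -34.1  94.1   6.3  76.7  -6.7] [0.37742325 0.17513097 0.06554797] [ 0.01032019 -0.06841804  0.01049536]
[{'box': [247.3, 317.6, 35.0, 16.6], 'conf': 0.76}, {'box': [294.8, 178.3, 42.9, 35.1], 'conf': 0.51}] [{'box': [207.0, 178.1, 53.0, 47.4], 'conf': 0.92}] [{'box': [274.1, 266.5, 30.8, 70.4], 'conf': 0.57}, {'box': [298.4, 178.9, 39.9, 37.6], 'conf': 0.5}]
((0.5579425096511841, 0.10948456078767776), (0.01769210211932659, 0.06362619996070862), 11.284865379333496) 0.1270753038674487
```

View pics/w4.png

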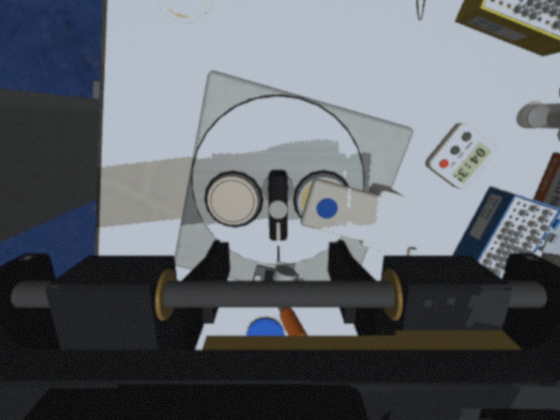

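The knob's top is at z = 0.127 as at the start, so it is fully down. The bar has turned about −76°, and the dish at (320,195) sits under the head. Now the lever, starting with a pose behind its handle.

Run:
```python
from h import *
plan([.653,-.0243,.223],[180,0,87],6)
```

```text
[-25.0, 11.0, -1.0, 0.0, 0.0, 2.5, -24.0, 12.0, 0.0, -0.1, 0.0, 2.5, -24.0, 14.0, -1.0, 0.0, 0.0, 2.5, -23.0, 14.0, -1.0, 0.0, 0.0, 2.4, -23.0, 15.0, 0.0, 0.0, 0.0, 2.5, -22.0, 17.0, -1.0, -0.1, 0.0, 2.5]
end [653.5 -24.2 223.2] [1.7997e+02 2.0000e-02 8.7010e+01]
```

>>> servo_tool(commands=[-25, 11, 0, 0, 0, 2.5, -24, 12, 0, 0, 0, 2.5, -24, 14, 0, 0, 0, 2.5, -23, 14, 0, 0, 0, 2.4, -23, 15, 0, 0, 0, 2.5, -22, 17, 0, 0, 0, 2.5, 0, 0, 0, 0, 0, 0, 0, 0, 0, 0, 0, 0], jaw=0)

```text
time_s: 12.1
tool_pos: [0.6541, -0.0251, 0.2193]
tool_rot: [-179.8, -0.0, 86.9]
force: [-0.8, 0.8, -0.1]
grip_width: 0.0048
```

Run:
```python
from h import *
o=monitor.get_obs();print(o['time_s'],o['tool_pos'],o['tool_rot'],o['qpos'].round(1),o['grip_width'])
p,d=save('wrist','w5.png');P=cloud('wrist',d,o)
p2,d2=save('scene','s5.png')
p=p.astype(int)
for n,(p,P) in {'w':(p,P),'s':(p2.astype(int),cloud('scene',d2))}.items():
    og=(p[...,0]>120)&(p[...,1]<.65*p[...,0])&(p[...,2]<.4*p[...,0])&(P[...,2]>.07)&(P[...,2]<.17)&(P[...,0]>.5)&(P[...,0]<.7)&(abs(P[...,1]+.02)<.03)
    q=P[og]
    if len(q): print(n,len(q),q.mean(0).round(4),q.min(0).round(4),q.max(0).round(4))
```

```text
12.1 [ 0.65410725 -0.0251452   0.21927949] [-1.79842421e+02 -1.82986208e-02  8.68967879e+01] [ 20.5  21.3 -27.1  81.8   9.6  79.4  -9.9] 0.004771848309157894
w 204 [ 0.6105 -0.0212  0.1428] [ 0.6027 -0.0282  0.1394] [ 0.6172 -0.0151  0.1455]
s 41 [ 0.5982 -0.0184  0.1283] [ 0.5869 -0.0239  0.1044] [ 0.6074 -0.0146  0.1448]
```

View pics/w5.png

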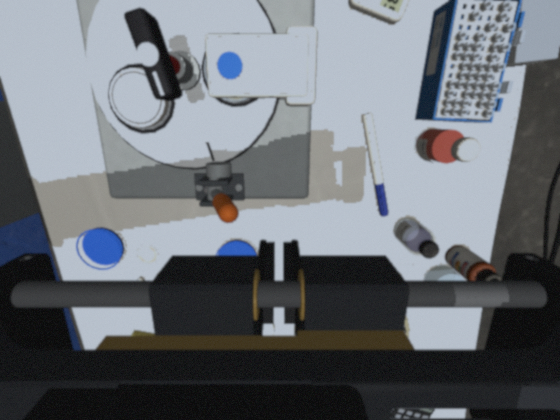

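View pics/s5.png

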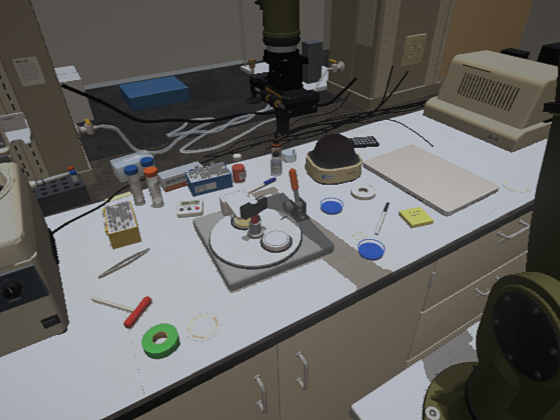

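The lever's orange tip shows at (226,210) in the wrist picture, measured at (0.6105, −0.0212), and the closed fingers are behind it. I'll lower, then push towards the front.

>>> servo_tool(commands=[2, 0, 30, 0, 0, 0, 1, 0, 30, 0, 0, 0, 0, 0, 25, 0, 0, 0, 0, 0, 16, 0, 0, 0, 0, 0, 10, 0, 0, 0, 0, 0, 0, 0, 0, 0])

```text
time_s: 12.8
tool_pos: [0.6538, -0.0205, 0.109]
tool_rot: [-179.9, -0.0, 87.1]
force: [-0.3, -0.3, 0.6]
grip_width: 0.0007
```

>>> servo_tool(commands=[0, -6, 0, 0, 0, 0, 0, -8, 0, 0, 0, 0, 0, -8, 0, 0, 0, 0, 0, -8, 0, 0, 0, 0, 0, -8, 0, 0, 0, 0, 0, -8, 0, 0, 0, 0])

```text
time_s: 13.4
tool_pos: [0.614, -0.0187, 0.115]
tool_rot: [179.2, 0.0, 87.0]
force: [7.1, -0.3, 7.5]
grip_width: 0.0003
```

>>> servo_tool(commands=[0, -8, 0, 0, 0, 0, 0, -8, 0, 0, 0, 0, 0, -8, 0, 0, 0, 0, 0, -8, 0, 0, 0, 0, 0, -8, 0, 0, 0, 0, 0, -8, 0, 0, 0, 0, 0, -4, 0, 0, 0, 0, 0, 0, 0, 0, 0, 0])

```text
time_s: 14.2
tool_pos: [0.5554, -0.0158, 0.1095]
tool_rot: [-179.9, 0.0, 87.0]
force: [-0.5, -0.2, -0.4]
grip_width: 0.0003
```

Run:
```python
from h import *
o=monitor.get_obs();print(o['time_s'],o['tool_pos'],o['tool_rot'],o['force'])
p2,d2=save('scene','s6.png')
cv2.imwrite('pics/s6c.png',cv2.cvtColor(cv2.resize(p2[130:330,150:430],None,fx=2.8,fy=2.8,interpolation=cv2.INTER_CUBIC),cv2.COLOR_RGB2BGR))
```

```text
14.2 [ 0.555413   -0.01581537  0.10953567] [-1.79902706e+02  2.40392842e-02  8.70114662e+01] [-0.48510491 -0.21000178 -0.39699736]
```

View pics/s6c.png

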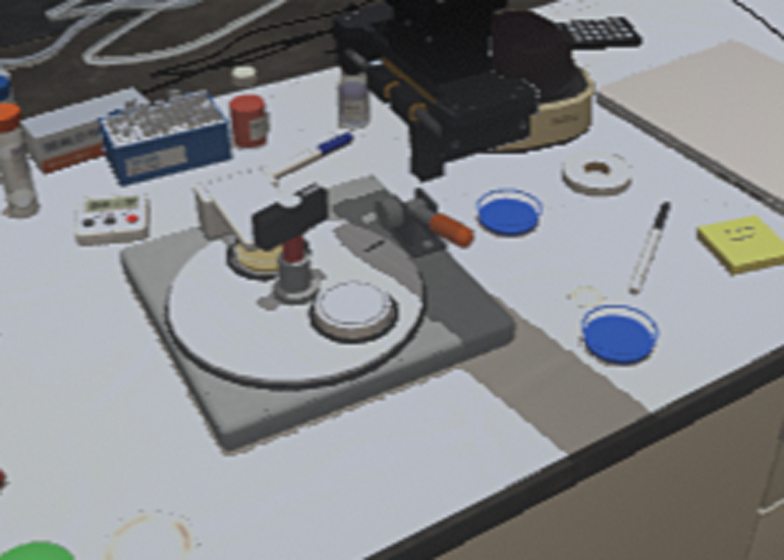

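The lever now points to the front, with the orange grip at crop (452,229). I'll back off upward and check everything.

>>> servo_tool(commands=[0, 0, -20, 0, 0, 0, 0, 0, -40, 0, 0, 0, 0, 0, -40, 0, 0, 0, -40, 0, -20, 0, 0, 0, -40, 0, 0, 0, 0, 0, -40, 0, 0, 0, 0, 0, -40, 0, 0, 0, 0, 0, -40, 0, 0, 0, 0, 0, -30, 0, 0, 0, 0, 0, 0, 0, 0, 0, 0, 0])

```text
time_s: 15.25
tool_pos: [0.543, -0.2521, 0.2291]
tool_rot: [-179.9, 0.1, 86.5]
force: [-0.1, -0.1, -0.2]
grip_width: 0.0004
```

Run:
```python
from h import *
o=monitor.get_obs();print(o['time_s'],o['tool_pos'],o['tool_rot'],o['force'])
th=np.radians(-3.0);Ri=np.array([[np.cos(th),-np.sin(th),0],[np.sin(th),np.cos(th),0],[0,0,1]]);t0=np.array([.5578,.1088,0])
for n in ['scene','top']:
    p,d=save(n,n+'7.png');P=(cloud(n,d)-t0)@Ri;p=p.astype(int)
    y0,x0=(130,150) if n=='scene' else (90,150)
    cv2.imwrite(f'pics/{n}7c.png',cv2.cvtColor(cv2.resize(p[y0:y0+200,x0:x0+280].astype(np.uint8),None,fx=2.8,fy=2.8,interpolation=cv2.INTER_CUBIC),cv2.COLOR_RGB2BGR))
    X,Y,Z=P[...,0],P[...,1],P[...,2];reg=(abs(X)<.15)&(abs(Y)<.16)&(d>0)
    og=(p[...,0]>120)&(p[...,1]<.65*p[...,0])&(p[...,2]<.4*p[...,0])&reg&(Z>.045); q=P[og]
    print(n,'orange',len(q),q.mean(0).round(4),q.min(0).round(4),q.max(0).round(4))
    if len(q)>10:
        f=np.polyfit(q[:,0],q[:,2],1);print(' slope deg',np.degrees(np.arctan(f[0])))
    k=reg&(p.sum(-1)<200)&(Z>.11)&(np.hypot(X,Y)<.05);q=P[k];
    if len(q)>5: print(' knob',len(q),cv2.minAreaRect(q[:,:2].astype(np.float32)),np.percentile(q[:,2],[50,90]))
    for l in ['dish','white_tile']:
        for b in look_for(n,l)[:3]:
            x,y,w,h=b['box'];print(n,l,np.round(b['box'],1),round(b['conf'],2),P[int(y+h/2),int(x+w/2)].round(3))
```

```text
15.25 [ 0.54299172 -0.25211047  0.22914728] [-1.79909253e+02  1.35175386e-01  8.65094625e+01] [-0.06821825 -0.10488094 -0.24331692]
scene orange 73 [-0.0379 -0.1238  0.0822] [-0.058  -0.1318  0.072 ] [-0.0096 -0.1188  0.0896]
 slope deg -11.388389684267535
 knob 244 ((-0.006036260165274143, 0.0005518384277820587), (0.017485788092017174, 0.0634392723441124), 6.661346435546875) [0.1220592  0.12737561]
scene dish [357.  239.5  27.9  18.6] 0.87 [-0.139 -0.224  0.006]
scene dish [320.1 198.1  22.9  17. ] 0.58 [ 0.042 -0.237  0.009]
scene dish [234.3 221.6  16.5   6.7] 0.44 [0.042 0.015 0.043]
scene white_tile [239.1 195.5  28.   27.8] 0.58 [-0.011  0.006  0.116]
scene white_tile [264.7 231.1  23.6  19.3] 0.56 [-0.055 -0.025  0.05 ]
top orange 175 [-0.0321 -0.1276  0.0815] [-0.0566 -0.1351  0.072 ] [-0.0074 -0.1204  0.0886]
 slope deg -12.808699297801379
 knob 224 ((-0.0004777451977133751, -0.00017901137471199036), (0.017356552183628082, 0.06393608450889587), 15.585247039794922) [0.12534193 0.12751286]
top dish [331.2 251.6  27.1  31.6] 0.86 [-0.149 -0.219  0.008]
top dish [339.8 171.4  24.9  23.9] 0.56 [ 0.037 -0.236  0.007]
top dish [238.9 171.3  22.2  12. ] 0.45 [ 0.033 -0.013  0.072]
top white_tile [241.2 207.   31.4  25.5] 0.65 [-0.053 -0.027  0.048]
top white_tile [220.8 181.8  35.9  17.1] 0.42 [-0.005  0.005  0.127]
```

View pics/scene7c.png

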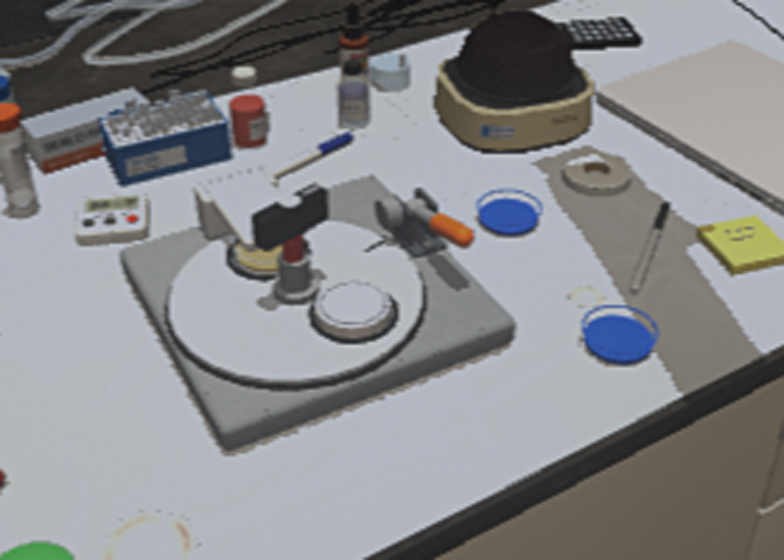

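View pics/top7c.png

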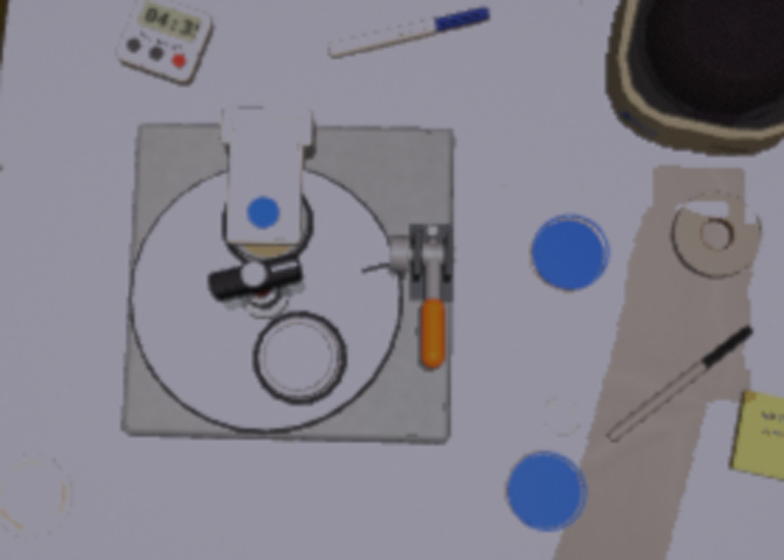

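```bash
python3 -c "
from h import *
print(env.sign_off(), monitor.get_obs()['time_s'])"
```

```text
the job is handed in; nothing more can be done
the job is handed in; nothing more can be done
```

The job is done and handed in: the dish sits under the reading head, the knob is pushed back down, and the cam lever is clamped. The clock stood at about 15.5 s of the 53 s allowed, and nothing reported a fault.

- **Turntable:** I pulled the knob up about 16 mm, turned the table about −75° because the amber dish was in the +75° seat, and pushed the knob back down. The push ended on a hard stop with 23 N.
- **Lever:** I pushed it over towards the front with the closed fingers until it snapped down, then backed the arm well clear.

**Last checks:**
- **Knob:** its top is at 127 mm, the same as at the start, so it is fully down. The bar measured about −74.5° from the top camera, against −76° from the wrist camera; both fit −75° with the lock's play. The scene camera's fit read about −83°, but it sees the bar's near side as well, so I put less weight on it.
- **Lever:** its handle points to the front, and the fits gave 11–13° above level. The expected value is 15°. The grip's measured position matches the clamped position.
- **Dish and tile:** the dish's ring shows evenly on both sides of the head from above. The head hides most of the dish, so I could not measure its centre directly. The white tile is still in its seat, about 3° off its nominal angle, which is roughly the seat's play plus measuring error.
- **Look-alikes:** I left the blue dishes alone.

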